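# Box up the bare circuit base boards, squared in the corner

## Robot

A 6-joint arm with a two-finger parallel gripper is mounted at the origin on the work surface. World frame = base frame: x ahead of the robot, y to its left, z up, the work surface at z = 0. Lengths are in m, angles in rad, forces in N, time in s.
With the tool pointing down it reaches from about 0.15 to 0.775 m from the base axis. Payload 6.1 kg.
Tool frame: the origin (TCP) lies on the centre line of the jaws, within the pads' length; the fingertips stand 17 mm ahead of it and the grasp point (between the pads) lies 2 mm behind it; z points along the fingers, y is the line along which they close (so a half turn about z gives the same grasp; the last joint's range is limited). The gripper opens to 85 mm and grips with 20 to 120 N. Pads are 22 mm wide; open, the fingers measure 114 mm over their backs; the gripper's body (76 mm by 85 mm) begins 54 mm behind the grasp point. The pads swing forward as they close: fully open they stand 13 mm farther back than shut.
Start: joints at [-1.183, 0.126, -0.04, 1.405, 0, 1.571], TCP at [0.199, -0.486, 0.248] pointing down, gripper open.
Joint ranges: [-2.72, 2.72], [-0.95, 1.95], [-1.27, 1.35], [-1.78, 2.02], [-1.46, 1.47], [-3.14, 3.14]. Speed limits (rad/s): [2.39, 2.39, 3.01, 3.14, 3.14, 3.14].

## Interface

Orientations are given as a unit quaternion [x, y, z, w].
In Python, from station import bot gives the robot as it stands.
- The arm moves only by the shell command python3 -m inch 'ROWS' [OPENING] [FORCE]. ROWS is JSON, one flat list of numbers, 4 for each row, row after row: the shift along the world's x, y, z in m, then the turn about the world's z in rad. A call has 1 to 12 rows; each row shifts and turns the commanded pose from where the row before left it; what a row does not reach is not made up. A row lasts 1/10 s, in which the tool goes at most 50 mm and 8.59 degrees, less where a joint would pass 70% of its speed; a pose out of reach is approached as far as the arm can. A call is refused whole if a number of a shift passes 0.05 or a number of a turn 0.15, either way. A call with a gripper value outside its range is refused whole. OPENING is the finger opening in m, from 0 to 0.0854, set as the call begins (- or left out, the last holds). The fingers move at their own pace and stop on an object; FORCE is the grip in N (left out, the last holds). Time passes only in rows, so rows that do not move let the fingers close. It gives the time, the measured TCP pose, the force, the opening and the grip force at its end, in the units of the state.
- bot.sense(): the state, without advancing time (a new reading comes with each control period).
- bot.camera(name): name is "side" or "top" or "wrist"; returns a dict with "img" (480x640x3 uint8, red, green, blue), "mtx" (3x3 intrinsics, pixels), "R" (3x3) and "t" (3): a world point X has camera coordinates R X + t. Camera axes: x right, y down, z forward; pixel columns grow to the right and rows downward; lengths in m; the calibration is good to about 2 mm. A picture is of the moment at which its call begins. There is no depth.
- bot.sign_off(): hands the job in; it is judged then, once.
Trained networks look in a picture, given as the dict that the camera call returned (one of the last four; its "shot" number tells which), for a name from the list of things; names that differ only in an ending like _2 or _b are one class to them, and where a whole thing is asked for, a point or a joint stands for the part that bears it (a point fixed in the world has none). Each returns a list of dicts, best first, with "score" (0 to 1); they miss things now and then, are a little off and sometimes report something else, mostly with a low value. They report only what shows in the picture. A call takes as long as a camera call.
- bot.spot_in(label, picture): "bbox" ([left, top, width, height] as shares, 0 to 1, of the picture: columns of its width, rows of its height, round what is visible of it).
- bot.masks_of(label, picture): "mask" (480x640 bool, what is visible of it) and "bbox" ([left, top, width, height] as shares, 0 to 1, of the picture: columns of its width, rows of its height, round what is visible of it).
- bot.mark_of(label, picture): "point" ([column, row] as shares, 0 to 1, of the picture: columns of its width, rows of its height: a listed point, or the origin of a listed thing).
The state is a dict: "time_s": time; "joint_pos": joint angles; "joint_vel": joint speeds; "effort": joint torques, N m; "ee_pos": TCP position; "orientation": TCP orientation; "force": force on the tool from outside, world axes, zero at the start; "torque": the same for the moment, N m; "grip_width": finger opening in m; "grip_force": force on a finger pad.
Only numpy, scipy, OpenCV 4.12 (cv2) and the standard library are available. Lean on these libraries where they do the work, as an engineer would, in place of code of your own. Each camera call takes 0.05 s, during which the arm holds its last target. There are 200 camera calls.

## Task

Take the cover off the plywood box and lay it on the cork mat, then stack all the tan base boards flat in the box, each pushed up flush against both fence walls (the hardwood end wall nearest the robot and the hardwood long wall on the robot's right), long edge to the long one. Then put the cover back so that it is fully seated and level on the rim, and leave the other things on the bench where they are.

Things in the scene. Friction and masses are not known exactly. Their poses are not given: they have to be found in the camera images.
- box: Open-topped plywood box fixed to the bench, 120 (x) x 76 (y) mm outside, 60 mm high, 5 mm walls, 6 mm floor. Origin at the centre of its underside, z up. Three walls have a hand slot, open from the floor to the top. The fences are the two hardwood walls: -x (no slot, nearest the robot) and -y (robot's right).
- box_corner (a point): Point on the box floor, 6 mm above the bench, where the fences meet; box axes. End fence: inner face of the -x wall, in this point's y-z plane. Long fence: inner face of the -y wall, in its x-z plane. A board squared in the corner has its centre at x = 50, y = 25, z = 4 mm from here, plus 8 mm in z for each board under it. Free floor 110 mm in x, 66 mm in y from here.
- box_rim (a point): Centre of the box's rim, at the top of its walls, 60 mm above the bench; box axes. It lies at x = 55, y = 33, z = 54 mm from the corner point. Hand slots, measured from the corner point: in both long walls (-y and +y) 64 mm wide, from x = 18 to 82 mm; in the +x wall 36 mm wide, from y = 7 to 43 mm. Fingers can reach through them beside a board.
- cover_grip (a point): Centre of the bar handle of the loose plywood cover, 0.15 kg, at the start seated on the box. Handle 50 (x) x 14 (y) x 26 mm tall, in the middle of a 120 x 76 x 5 mm plate; below is a 104 x 60 x 6 mm plug that drops inside the walls with 3 mm play all round. This point is 24 mm above the plug's underside; with the cover seated, 18 mm above the rim centre. Either way round will do.
- mat: Cork mat on the bench, fixed, 170 (x) x 120 (y) x 3 mm: the place for the cover while the box is open. Origin at the centre of its underside; z up.
- board1_c (a point): Centre of a tan circuit base board, 100 (x) x 50 (y) x 8 mm, about 70 g, all boards alike; lies flat on the bench at the start. Three to five boards are present; None if absent.
- board2_c (a point): Centre of a tan circuit base board, 100 (x) x 50 (y) x 8 mm, about 70 g, all boards alike; lies flat on the bench at the start. Three to five boards are present; None if absent.
- board3_c (a point): Centre of a tan circuit base board, 100 (x) x 50 (y) x 8 mm, about 70 g, all boards alike; lies flat on the bench at the start. Three to five boards are present; None if absent.
- board4_c (a point): Centre of a tan circuit base board, 100 (x) x 50 (y) x 8 mm, about 70 g, all boards alike; lies flat on the bench at the start. Three to five boards are present; None if absent.
- board5_c (a point): Centre of a tan circuit base board, 100 (x) x 50 (y) x 8 mm, about 70 g, all boards alike; lies flat on the bench at the start. Three to five boards are present; None if absent.
- jar: Bystander, loose: a 28 mm jar, 40 mm tall, among the boards; origin at the centre of its underside. Leave alone.
- spool: Bystander, loose: a small solder spool, 30 mm across, 25 mm tall, among the boards; origin at the centre of its underside. Leave alone.
- tape: Bystander, loose: a ring of black tape, 90 mm across, 20 mm tall; origin at the centre of its underside. Leave alone.
- tin: Bystander, loose: an open brass tin, 76 mm across, 25 mm tall; origin at the centre of its underside. Leave alone.
- pliers: Bystander, loose: red-handled pliers lying flat; origin at the centre of its underside. Leave alone.
- driver: Bystander, loose: a screwdriver lying flat; origin at the centre of its underside. Leave alone.

How it is judged:
By the outcome, as a careful person would: the job done as asked, in the order asked, and still so for the second after the job is handed in, with the robot touching nothing.
Of board1, board2, board3, board4, board5 only 3 to 5 are there at a start; the rules pass over those that are not, and their reading is None.
At some moment in a run one of board1, board2, board3, board4, board5 may be knocked a few centimetres aside while the robot is not near it.
It also fails if it takes over 210 s, if anything falls off the work surface, if the arm or the gripper's body presses on something with over 40 N, if the wrist force passes 120 N, or if a joint passes its speed limit or range.

## Working session

There is one attempt and no reset: what is moved stays moved. The work goes in short steps, Python scripts to look and compute and a shell command to move; the robot and the scene stay as the last step left them, time stands still between calls to the robot, and variables do not carry over. Pictures are saved under pics/ and viewed, at most 14 in all, crops included, and the job is handed in when it is done.

```bash
ls; mkdir -p pics
cat > h.py <<'E'
import numpy as np, cv2
from station import bot
def ray(cam,uv,z):
    K,R,t=np.array(cam['mtx']),np.array(cam['R']),np.array(cam['t'])
    d=R.T@np.linalg.solve(K,[uv[0],uv[1],1.]); c=-R.T@t
    return c+d*(z-c[2])/d[2]
def save(cam,n): cv2.imwrite(f'pics/{n}.png',cam['img'][:,:,::-1])
def boards(cam,z=0.008,label='board1_c',smin=0.3):
    out=[]
    for m in bot.masks_of(label,cam):
        if m['score']<smin: continue
        c,_=cv2.findContours(m['mask'].astype(np.uint8),0,2); c=max(c,key=cv2.contourArea)
        w=np.array([ray(cam,p[0],z)[:2] for p in c],np.float32)*1000
        (cx,cy),(a,b),th=cv2.minAreaRect(w)
        if a<b: a,b,th=b,a,th+90
        out.append((round(m['score'],2),round(cx,1),round(cy,1),round(a,1),round(b,1),round((th+90)%180-90,1)))
    return out
E
python3 - <<'E'
from h import *
s=bot.sense();print(s['time_s'],s['ee_pos'],s['orientation'],s['grip_width'])
for n in('top','side'):
    c=bot.camera(n);save(c,n+'0')
    print(n,-np.array(c['R']).T@c['t'])
    if n=='top':
        for b in boards(c): print(b)
        for l,z in(('box_rim',.06),('box_corner',.006),('cover_grip',.078),('mat',0),('jar',0),('spool',0),('tape',0),('tin',0),('pliers',0),('driver',0)):
            for m in bot.mark_of(l,c)[:2]: print(l,round(m['score'],2),(ray(c,np.array(m['point'])*[640,480],z)[:2]*1000).round(1))
        for l,z in(('box',.06),('cover_grip',.065),('mat',.003)): print(l,boards(c,z,l)[:2])
E
```

```text
pics
0.0 [ 0.19838249 -0.48566389  0.24751577] [ 9.81261165e-01  1.92680710e-01 -1.57241233e-04 -8.03689993e-04] 0.08518238085745143
top [0.46158512 0.03914368 1.21869597]
(0.95, 637.5, -253.2, 103.3, 52.7, -66.1)
cover_grip 0.72 [511.1   6.5]
mat 0.81 [508.6 301.9]
mat 0.18 [ 764.3 -160.9]
jar 0.62 [ 445.7 -311.8]
jar 0.18 [ 420.8 -381.5]
tape 0.57 [756.9 -16.1]
tin 0.77 [638.5 434.1]
pliers 0.83 [ 763.3 -170.7]
driver 0.63 [720.4 220. ]
box []
cover_grip [(0.55, 516.5, -1.9, 120.6, 78.6, -33.2)]
mat [(0.96, 507.2, 302.5, 169.8, 119.9, -3.9)]
side [ 0.233956   -0.78753606  0.56754415]
```

View pics/top0.png

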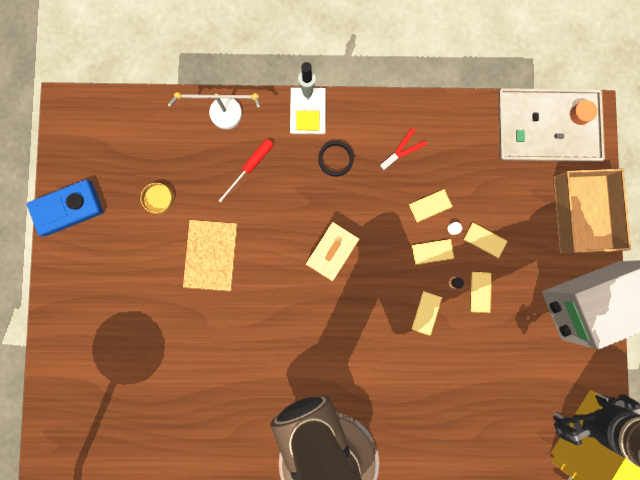

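View pics/side0.png

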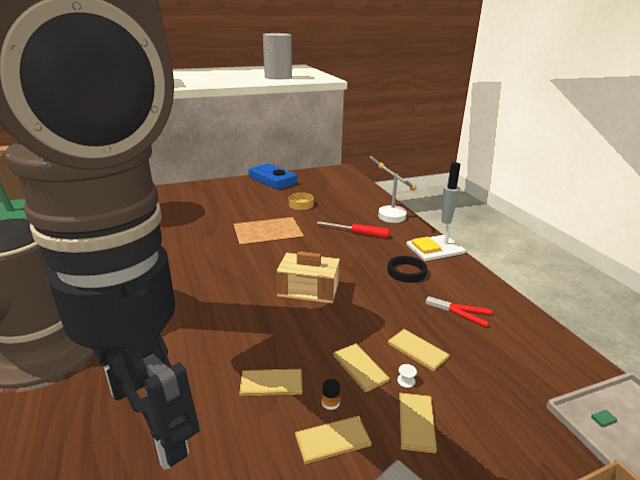

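Run:
```python
from h import *
for n in('top','side','top'):
    c=bot.camera(n)
    for k in (1,2,3,4,5): print(n,k,boards(c,label=f'board{k}_c',smin=.1))
    print([ (round(m['score'],2),ray(c,np.array(m['point'])*[640,480],.008)[:2].round(3)) for m in bot.mark_of('board1_c',c)])
    print(boards(c,.065,'cover_grip',.2),[ (round(m['score'],2),ray(c,np.array(m['point'])*[640,480],.078)[:2].round(4)) for m in bot.mark_of('cover_grip',c)])
    print([ (round(m['score'],2),ray(c,np.array(m['point'])*[640,480],0)[:2].round(3)) for m in bot.mark_of('spool',c)])
```

```text
top 1 [(0.72, 508.0, 301.2, 172.6, 121.0, -4.5)]
top 2 [(0.71, 420.0, -377.5, 103.3, 55.7, -1.0)]
top 3 [(0.92, 550.7, -391.5, 102.1, 50.1, 61.6)]
top 4 [(0.62, 520.0, -258.3, 102.5, 52.0, -81.5)]
top 5 [(0.72, 365.9, -242.8, 102.0, 55.0, -17.1)]
[(0.89, array([ 0.633, -0.254]))]
[(0.61, 517.1, -2.6, 121.6, 77.1, -32.3)] [(0.63, array([0.5107, 0.0006]))]
[(0.47, array([ 0.579, -0.313]))]
side 1 [(0.94, 632.0, -261.1, 104.8, 59.6, -65.6)]
side 2 [(0.91, 417.0, -384.1, 102.3, 56.9, -3.3)]
side 3 [(0.78, 546.1, -398.8, 104.5, 50.3, 62.0), (0.15, 755.1, -12.0, 119.0, 89.7, 54.7)]
side 4 [(0.76, 515.1, -265.9, 105.4, 54.8, -80.3)]
side 5 [(0.61, 363.6, -248.6, 97.7, 56.0, -17.7)]
[(0.73, array([ 0.636, -0.258]))]
[(0.95, 514.0, -7.7, 120.5, 98.4, -32.5), (0.32, 397.7, -424.8, 91.8, 50.3, -2.6)] [(0.84, array([ 0.5198, -0.0011]))]
[(0.9, array([ 0.581, -0.311])), (0.19, array([ 0.514, -0.004]))]
top 1 [(0.63, 637.8, -252.7, 102.0, 53.4, -63.0)]
top 2 [(0.77, 420.5, -376.5, 101.3, 55.5, -3.4), (0.31, 507.1, 301.5, 169.3, 120.1, -3.9)]
top 3 [(0.6, 550.6, -393.0, 103.8, 56.2, 61.0)]
top 4 [(0.65, 520.0, -257.5, 101.0, 49.3, -80.2)]
top 5 [(0.85, 367.1, -240.4, 96.8, 50.3, -17.9)]
[(0.6, array([ 0.638, -0.248])), (0.58, array([0.642, 0.428]))]
[(0.74, 516.4, -3.4, 119.7, 75.4, -32.5)] [(0.85, array([0.5133, 0.0032])), (0.6, array([ 0.578 , -0.2864])), (0.42, array([ 0.5471, -0.3647]))]
[(0.69, array([ 0.582, -0.308])), (0.18, array([ 0.767, -0.159]))]
```

Top view: the box and cover are at pixel (332,250), the mat at (210,256), and five boards lie around (450,250) with the jar and spool among them. The networks agree. I'll move over the cover.

```bash
python3 -m inch '[0.0265,0.0403,0,-0.08,0.0265,0.0403,0,-0.08,0.0265,0.0403,0,-0.08,0.0265,0.0403,0,-0.08,0.0265,0.0403,0,-0.08,0.0265,0.0403,0,-0.08,0.0265,0.0403,0,-0.08,0.0265,0.0403,0,-0.08,0.0265,0.0403,0,-0.08,0.0265,0.0403,0,-0.08,0.0265,0.0403,0,-0.08,0.0265,0.0403,0,-0.08]' 0.05
cat >> h.py <<'E'
def pose():
    s=bot.sense(); x,y,z,w=s['orientation']
    print('t%.2f'%s['time_s'],'tcp',(np.array(s['ee_pos'])*1000).round(1),'yaw %.1f'%np.degrees(2*np.arctan2(y,x)),'q',np.round(s['joint_pos'],2),'F',np.round(s['force'],1),'w%.1f g%.0f'%(s['grip_width']*1e3,s['grip_force']))
E
python3 -m inch '[0,0,0,0,0,0,0,0,0,0,0,0]'
python3 - <<'E'
from h import *
pose()
c=bot.camera('wrist');save(c,'w1');print(-np.array(c['R']).T@c['t'])
print(boards(c,.065,'cover_grip',.2),[(round(m['score'],2),(ray(c,np.array(m['point'])*[640,480],.078)[:2]*1000).round(1)) for m in bot.mark_of('cover_grip',c)])
E
```

```text
time_s: 3.5
ee_pos: [0.4649, -0.1454, 0.2483]
orientation: [0.981, -0.184, 0.009, -0.059]
force: [0.4, 0.5, 0.1]
grip_width: 0.0501
grip_force: 0.0
time_s: 3.8
ee_pos: [0.4637, -0.1458, 0.2484]
orientation: [0.981, -0.184, 0.009, -0.058]
force: [-0.9, -0.7, 0.4]
grip_width: 0.05
grip_force: 0.0
t3.80 tcp [ 463.7 -145.8  248.4] yaw -21.2 q [-0.37  0.05 -0.12  1.4   0.12  3.14] F [-0.9 -0.7  0.4] w50.0 g0
[ 0.53472926 -0.18911082  0.3732241 ]
[(0.79, 514.7, -3.8, 121.0, 78.0, -32.3), (0.48, 392.1, -232.9, 85.8, 44.4, -18.0)] [(0.94, array([510.9,  -4.2]))]
```

View pics/w1.png

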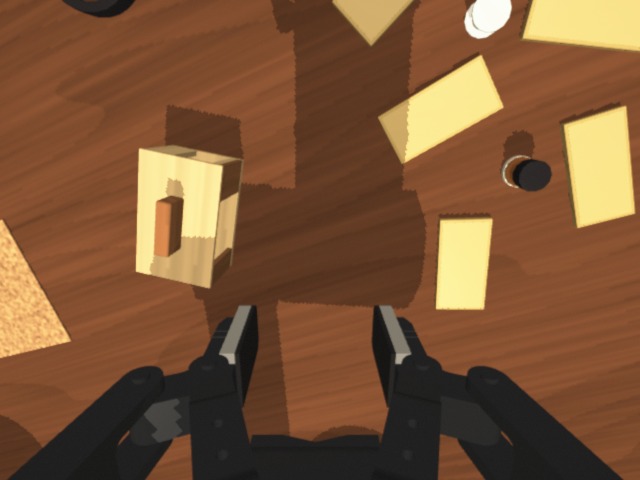

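The wrist view shows the box and cover at pixel (185,215), but joint 6 has hit its limit. I'll use the half-turned yaw of 147.5°.

```bash
python3 -m inch '[0.004,0.012,0,0.147,0.004,0.012,0,0.147,0.004,0.012,0,0.147,0.004,0.012,0,0.147,0.004,0.012,0,0.147,0.004,0.012,0,0.147,0.004,0.012,0,0.147,0.004,0.012,0,0.147,0.004,0.012,0,0.147,0.004,0.012,0,0.147,0.004,0.012,0,0.147,0.004,0.012,0,0.147]' >/dev/null
python3 -m inch '[0,0,-0.01,0.147,0,0,-0.01,0.147,0,0,-0.01,0.147,0,0,-0.01,0.147,0,0,-0.01,0.147,0,0,-0.01,0.147,0,0,-0.01,0.147,0,0,-0.01,0.147,0,0,0,0,0,0,0,0]' >/dev/null
python3 - <<'E'
from h import *
pose()
c=bot.camera('wrist');print(-np.array(c['R']).T@c['t'])
print(boards(c,.065,'cover_grip',.2),[(round(m['score'],2),(ray(c,np.array(m['point'])*[640,480],.078)[:2]*1000).round(1)) for m in bot.mark_of('cover_grip',c)])
E
```

```text
t6.15 tcp [511.9  -1.8 168.7] yaw 147.0 q [ 0.05  0.16 -0.17  1.3  -0.1   0.63] F [-0.6  0.1 -0.5] w49.9 g0
[0.45012578 0.05570849 0.293489  ]
[(0.68, 514.5, -3.8, 120.3, 75.9, -32.2), (0.68, 461.5, 30.6, 73.6, 7.3, 57.7)] [(0.83, array([515.3,  -3.6]))]
```

```bash
python3 - <<'E'
from h import *
from scipy.spatial.transform import Rotation as R
print(R.from_quat(bot.sense()['orientation']).as_matrix().round(3))
E
python3 -m inch '[0.0026,-0.0018,-0.03,0,0,0,0,0]' >/dev/null
python3 - <<'E'
from h import *
from scipy.spatial.transform import Rotation as R
pose();print(R.from_quat(bot.sense()['orientation']).as_matrix().round(3))
E
```

```text
[[-0.84   0.54  -0.06 ]
 [ 0.543  0.834 -0.1  ]
 [-0.004 -0.117 -0.993]]
t6.50 tcp [513.5  -4.  136. ] yaw 147.1 q [ 0.05  0.18 -0.22  1.23 -0.1   0.62] F [-0.9  0.4 -0.7] w49.9 g0
[[-0.84   0.539 -0.065]
 [ 0.543  0.834 -0.1  ]
 [ 0.    -0.12  -0.993]]
```

The earlier joint-limit push left a 6.8° tool tilt. Turning to the opposite joint-6 limit and pushing there should cancel it, since the tilt is in joint 5.

```bash
python3 -m inch '[0,0,0.015,0.147,0,0,0.015,0.147,0,0,0.015,0.147,0,0,0.015,0.147,0,0,0.015,0.147,0,0,0.015,0.147,0,0,0.015,0.147,0,0,0.015,0.147,0,0,0,0.147,0,0,0,0.147,0,0,0,0.147,0,0,0,0.147]' >/dev/null
python3 -m inch '[0,0,0,0.147,0,0,0,0.147,0,0,0,0.147,0,0,0,0.147,0,0,0,0.147,0,0,0,0.147,0,0,0,0.147,0,0,0,0.147,0,0,0,0.147,0,0,0,0.147,0,0,0,0.147,0,0,0,0.147]' >/dev/null
cat >> h.py <<'E'
    from scipy.spatial.transform import Rotation as R
    print('toolz',R.from_quat(s['orientation']).as_matrix()[:,2].round(3))
E
python3 -c "from h import *;pose()"
python3 -m inch '[0,0,0,0.147,0,-0.02,0,0.05]' >/dev/null
python3 -c "from h import *;pose()"
python3 -m inch '[0,-0.02,0,0.05]' >/dev/null
python3 -c "from h import *;pose()"
```

```text
t8.90 tcp [514.6  -3.9 259.6] yaw -10.4 q [-0.07  0.1  -0.05  1.41  0.12 -3.03] F [ 0.2 -0.3 -0.1] w49.7 g0
toolz [ 0.018  0.116 -0.993]
t9.10 tcp [516.1   8.2 259.1] yaw -2.1 q [-0.03  0.11 -0.04  1.43  0.09 -3.14] F [0.8 0.6 0.4] w50.1 g0
toolz [-0.001  0.092 -0.996]
t9.20 tcp [516.6  11.8 259. ] yaw -1.0 q [-0.02  0.11 -0.03  1.43  0.07 -3.14] F [ 0.2  0.2 -0.1] w49.8 g0
toolz [-0.002  0.073 -0.997]
```

```bash
for i in 1; do python3 -m inch '[0,-0.02,0,0.05]' >/dev/null; python3 -c "from h import *;pose()"; done
python3 -m inch '[0,-0.02,0,0.05]' >/dev/null; python3 -c "from h import *;pose()"
python3 -m inch '[0,-0.015,0,0.03]' >/dev/null; python3 -c "from h import *;pose()"
python3 -m inch '[0,0,0,0]' >/dev/null; python3 -c "from h import *;pose()"
```

```text
t9.30 tcp [516.5  15.3 258.8] yaw -0.1 q [-0.    0.11 -0.03  1.43  0.06 -3.14] F [-0.5 -0.1  0.2] w50.0 g0
toolz [-0.003  0.055 -0.998]
t9.40 tcp [516.   18.8 258.6] yaw 0.9 q [ 0.02  0.11 -0.03  1.43  0.04 -3.14] F [0.5 0.3 0.7] w50.4 g0
toolz [-0.005  0.037 -0.999]
t9.50 tcp [515.6  19.6 258.5] yaw 1.3 q [ 0.02  0.11 -0.03  1.43  0.03 -3.14] F [-0.9 -0.5  0.1] w49.9 g0
toolz [-0.005  0.025 -1.   ]
t9.60 tcp [515.6  19.5 258.4] yaw 1.3 q [ 0.02  0.11 -0.03  1.43  0.03 -3.14] F [0.3 0.9 0.5] w49.8 g0
toolz [-0.005  0.026 -1.   ]
```

```bash
python3 -m inch '[0,-0.02,0,0.05]' >/dev/null; python3 -c "from h import *;pose()"
python3 -m inch '[0,-0.01,0,0.02]' >/dev/null; python3 -c "from h import *;pose()"
```

```text
t9.70 tcp [514.8  22.  258.3] yaw 2.2 q [ 0.04  0.11 -0.03  1.43  0.01 -3.14] F [1.1 0.4 0.2] w50.0 g0
toolz [-0.005  0.007 -1.   ]
t9.80 tcp [514.2  23.  258.3] yaw 2.5 q [ 0.05  0.11 -0.03  1.43 -0.   -3.14] F [-0.8 -0.2  0.5] w49.6 g0
toolz [-0.005 -0.001 -1.   ]
```

```bash
python3 -m inch '[0,-0.002,-0.005,-0.144,0,-0.002,-0.005,-0.144,0,-0.002,-0.005,-0.144,0,-0.002,-0.005,-0.144,0,-0.002,-0.005,-0.144,0,-0.002,-0.005,-0.144,0,-0.002,-0.005,-0.144,0,-0.002,-0.005,-0.144,0,-0.002,-0.005,-0.144,0,-0.002,-0.005,-0.144,0,-0.002,-0.005,-0.144,0,-0.002,-0.005,-0.144]' >/dev/null
python3 -m inch '[0,0,-0.005,-0.145,0,0,-0.005,-0.145,0,0,-0.005,-0.145,0,0,-0.005,-0.145,0,0,-0.005,-0.145,0,0,-0.005,-0.145,0,0,-0.005,-0.145,0,0,-0.005,-0.145,0,0,-0.005,-0.145,0,0,-0.005,-0.145,0,0,-0.005,-0.145,0,0,-0.005,-0.145]' >/dev/null
python3 -m inch '[0,0,0,-0.145,0,0,0,-0.145,0,0,0,0]' >/dev/null
python3 - <<'E'
from h import *
pose()
c=bot.camera('wrist')
print(boards(c,.065,'cover_grip',.2),[(round(m['score'],2),(ray(c,np.array(m['point'])*[640,480],.078)[:2]*1000).round(1)) for m in bot.mark_of('cover_grip',c)])
E
```

```text
t12.50 tcp [514.3  -1.3 138.2] yaw 147.1 q [-0.    0.13 -0.28  1.16 -0.    0.57] F [-0.2 -0.2 -0.4] w49.8 g0
toolz [ 0.004 -0.003 -1.   ]
[(0.6, 515.0, -3.9, 122.2, 77.0, -32.1)] [(0.94, array([515.8,  -4.5]))]
```

```bash
python3 -m inch '[0.001,-0.003,-0.02,0.01,0,0,-0.02,0,0,0,-0.01,0,0,0,-0.003,0,0,0,0,0]' 0.04 40 >/dev/null; python3 -c "from h import *;pose()"
python3 -m inch '[0,0,0,0,0,0,0,0,0,0,0,0,0,0,0,0,0,0,0,0,0,0,0,0]' 0 40 >/dev/null; python3 -c "from h import *;pose()"
```

```text
t13.15 tcp [515.3  -4.2  85.3] yaw 147.8 q [-0.01  0.16 -0.37  1.04 -0.    0.56] F [ 0.2  0.4 -0.6] w40.2 g0
toolz [ 0.004 -0.003 -1.   ]
t13.75 tcp [516.1  -4.2  86.3] yaw 147.7 q [-0.01  0.16 -0.37  1.04 -0.    0.56] F [0.1 0.3 5.5] w13.2 g40
toolz [ 0.006 -0.003 -1.   ]
```

```bash
python3 -m inch '[0,0,0.01,0,0,0,0.02,0,0,0,0.02,0,0,0,0.015,0,0,0,0,0]'; python3 -m inch '[-0.001,0.03,0,0.05,-0.001,0.03,0,0.05,-0.001,0.03,0,0.05,-0.001,0.03,0,0.05,-0.001,0.03,0,0.05,-0.001,0.03,0,0.05,-0.001,0.03,0,0.05,-0.001,0.03,0,0.05,-0.001,0.03,0,0.05,0,0.03,-0.01,0.05,0,0.006,-0.01,0,0,0,-0.01,0]' >/dev/null
python3 -m inch '[0,0,-0.02,0,0,0,-0.02,0,0,0,-0.02,0,0,0,-0.01,0,0,0,0,0]' >/dev/null;  python3 -c "from h import *;pose()"
```

```text
time_s: 14.25
ee_pos: [0.5165, -0.0042, 0.1526]
orientation: [0.278, 0.961, -0.0, 0.004]
force: [0.7, 0.6, -1.4]
grip_width: 0.013
grip_force: 39.1
t15.95 tcp [505.2 300.1  48.3] yaw 176.3 q [ 0.54  0.31 -0.25  1.01 -0.    0.6 ] F [-0.  -0.6 -1.4] w13.4 g39
toolz [ 0.002 -0.003 -1.   ]
```

```bash
python3 -m inch '[0.002,0,-0.006,0,0,0,-0.005,0,0,0,-0.002,0,0,0,0,0]' ;
python3 -m inch '[0,0,0,0,0,0,0,0]' 0.05 >/dev/null; python3 -c "from h import *;pose()"
python3 -m inch '[0,0,0.03,0,0,0,0.04,0,0,0,0.05,0,0,0,0.04,0,0,0,0,0]' >/dev/null
python3 - <<'E'
from h import *
pose()
c=bot.camera('top');save(c,'t1')
for k in range(1,6): print(boards(c,.008,f'board{k}_c'))
print(boards(c,.014,'cover_grip',.2),boards(c,.06,'box',.2))
for l,z in(('box_rim',.06),('box_corner',.006)): print(l,[(round(m['score'],2),(ray(c,np.array(m['point'])*[640,480],z)[:2]*1000).round(1)) for m in bot.mark_of(l,c)])
E
```

```text
time_s: 16.35
ee_pos: [0.5084, 0.3017, 0.0373]
orientation: [0.032, 0.999, -0.0, 0.002]
force: [-0.5, -0.2, -1.1]
grip_width: 0.013
grip_force: 39.4
t16.55 tcp [508.7 302.1  37.9] yaw 176.4 q [ 0.54  0.32 -0.26  0.98 -0.    0.6 ] F [-0.6  0.1  0.1] w41.5 g0
toolz [ 0.006  0.    -1.   ]
t17.05 tcp [510.8 303.3 204.7] yaw 176.4 q [ 0.54  0.25  0.01  1.32 -0.    0.6 ] F [ 0.4  0.7 -0.1] w49.8 g0
toolz [ 0.015  0.005 -1.   ]
[(0.87, 637.0, -252.7, 102.9, 52.4, -67.7)]
[(0.77, 418.8, -377.5, 100.8, 55.7, -1.0)]
[(0.66, 550.5, -391.5, 102.4, 50.9, 61.9)]
[(0.7, 519.2, -257.7, 101.8, 52.2, -80.5), (0.39, 443.0, -314.7, 35.4, 30.3, 89.2), (0.37, 507.0, 301.4, 169.1, 119.4, -3.9)]
[(0.57, 367.5, -240.9, 96.7, 52.1, -16.8)]
[(0.78, 508.7, 301.5, 120.0, 75.9, -4.7)] [(0.92, 515.5, -1.3, 120.9, 79.1, -33.2)]
box_rim [(0.72, array([5.228e+02, 2.000e-01]))]
box_corner [(0.6, array([444.9,  -8. ]))]
```

View pics/t1.png

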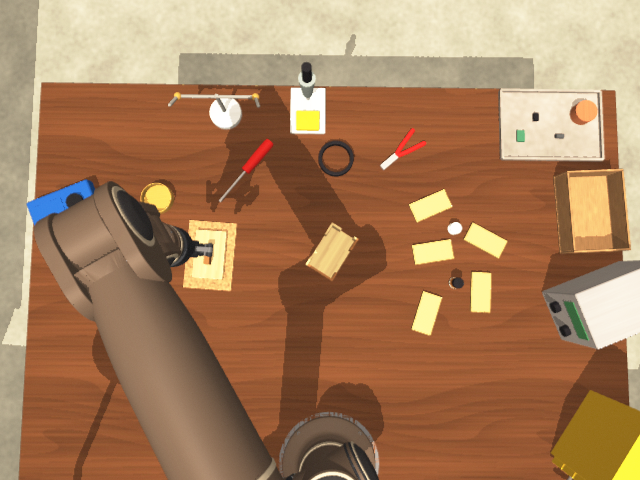

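The cover lies centred on the mat at pixel (210,255) and all five boards are visible and unmoved. Next I'll measure the open box with the wrist camera.

```bash
python3 -m inch '[0,-0.038,0,-0.063,0,-0.038,0,-0.063,0,-0.038,0,-0.063,0,-0.038,0,-0.063,0,-0.038,0,-0.063,0,-0.038,0,-0.063,0,-0.038,0,-0.063,0,-0.038,0,-0.063,0,0,0,0,0,0,0,0]' 0.07 >/dev/null
python3 - <<'E'
from h import *
pose()
for i in range(2):
    c=bot.camera('wrist');
    print(boards(c,.06,'box',.2))
    for l,z in(('box_rim',.06),('box_corner',.006)): print(l,[(round(m['score'],2),(ray(c,np.array(m['point'])*[640,480],z)[:2]*1000).round(1)) for m in bot.mark_of(l,c)])
save(c,'w2')
E
```

```text
t18.55 tcp [508.3  -2.9 197.1] yaw 147.4 q [-0.    0.1  -0.19  1.29 -0.    0.56] F [-0.5  0.4  0.6] w70.0 g0
toolz [ 0.004 -0.002 -1.   ]
[(0.91, 512.3, -1.6, 125.4, 76.2, -32.1), (0.35, 440.3, -262.6, 47.5, 24.3, -88.2)]
box_rim [(0.81, array([515.1,  -2.8])), (0.75, array([449.6,   6. ]))]
box_corner [(0.57, array([449.9,  -2.2]))]
[(0.86, 512.1, -2.0, 126.7, 76.6, -31.9), (0.39, 459.9, -287.4, 12.9, 5.8, -48.1)]
box_rim [(0.56, array([514.7,  -1.6]))]
box_corner [(0.87, array([450. ,  -1.8]))]
```

View pics/w2.png

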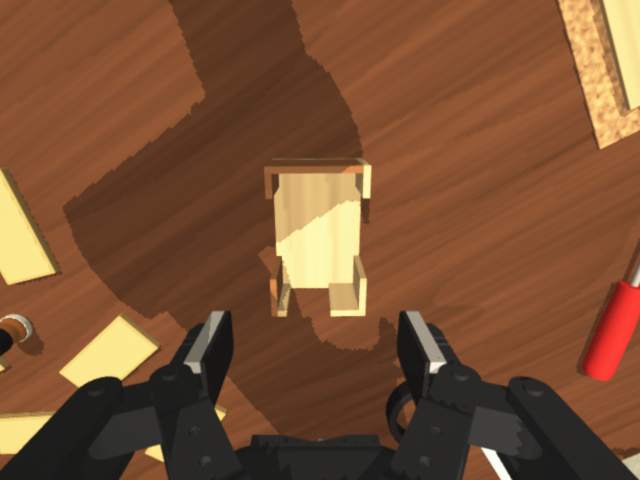

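```bash
python3 -m inch '[0.001,-0.032,-0.006,-0.104,0.001,-0.032,-0.006,-0.104,0.002,-0.032,-0.006,-0.104,0.001,-0.032,-0.006,-0.104,0.002,-0.032,-0.006,-0.104,0.001,-0.032,-0.006,-0.104,0.002,-0.032,-0.006,-0.104,0.001,-0.032,-0.006,-0.105,0,0,0,0,0,0,0,0]' 0.07 >/dev/null
cat >> h.py <<'E'
def look(n=1,z=.008):
    pose()
    for i in range(n):
        c=bot.camera('wrist')
        print([b for k in range(1,6) for b in boards(c,z,f'board{k}_c',.3) if abs(b[3]-100)<8 and abs(b[4]-50)<8])
        print('pt',[(round(m['score'],2),(ray(c,np.array(m['point'])*[640,480],z-.004)[:2]*1000).round(1).tolist()) for k in range(1,6) for m in bot.mark_of(f'board{k}_c',c)])
    return c
E
python3 - <<'E'
from h import *
look()
E
```

```text
t19.95 tcp [ 519.2 -258.3  148.9] yaw 99.8 q [-0.46  0.24 -0.11  1.21 -0.    0.94] F [ 0.4 -0.7  0.9] w69.8 g0
toolz [-0.    -0.004 -1.   ]
[(0.82, 634.4, -254.5, 101.4, 51.9, -66.6), (0.76, 547.7, -392.0, 102.8, 53.6, 61.9), (0.57, 518.0, -259.2, 100.5, 49.9, -80.6), (0.98, 517.9, -259.8, 101.3, 50.9, -80.2)]
pt [(0.9, [633.7, -253.2]), (0.65, [419.5, -378.6]), (0.61, [547.9, -396.7]), (0.84, [517.4, -260.4]), (0.59, [362.1, -242.2])]
```

```bash
python3 -m inch '[-0.001,-0.001,-0.04,0,0,0,-0.04,0,0,0,-0.03,0,0,0,-0.01,0,0,0,-0.005,0,0,0,0,0]' 0.07 >/dev/null; python3 -c "from h import *;pose()"
python3 -m inch '[0,0,-0.002,0,0,0,0,0,0,0,0,0,0,0,0,0]' 0.03 30 >/dev/null; python3 -c "from h import *;pose()"
```

```text
t21.10 tcp [ 518.8 -259.4   24.9] yaw 99.8 q [-0.46  0.32 -0.3   0.95 -0.    0.94] F [-0.1 -1.1 -0.1] w70.3 g0
toolz [ 0.001 -0.005 -1.   ]
t21.50 tcp [ 519.2 -260.1   24.6] yaw 99.8 q [-0.46  0.32 -0.31  0.94 -0.01  0.94] F [-2.5 -0.5  8.5] w29.9 g4
toolz [ 0.003 -0.007 -1.   ]
```

```bash
python3 -m inch '[0,0,0.008,0,0,0,0,0,0,0,0,0,0,0,0,0]' 0.066 30 >/dev/null; python3 -c "from h import *;pose()"
python3 -m inch '[0,0,-0.008,0,0,0,-0.004,0,0,0,-0.002,0,0,0,0,0]' 0.066 30 >/dev/null; python3 -c "from h import *;pose()"
python3 -m inch '[0,0,0,0,0,0,0,0,0,0,0,0,0,0,0,0]' 0.04 30 >/dev/null; python3 -c "from h import *;pose()"
```

```text
t21.90 tcp [ 518.4 -259.2   30.2] yaw 99.8 q [-0.46  0.31 -0.3   0.96 -0.    0.94] F [0.  0.1 0.3] w66.1 g0
toolz [ 0.001 -0.005 -1.   ]
t22.30 tcp [ 517.9 -259.    15.5] yaw 99.8 q [-0.46  0.32 -0.32  0.93 -0.    0.94] F [-0.  -0.4  0.3] w66.2 g0
toolz [-0.001 -0.004 -1.   ]
t22.70 tcp [ 518.5 -259.3   16.5] yaw 99.8 q [-0.46  0.32 -0.31  0.93 -0.    0.94] F [1.  0.4 0.6] w48.9 g31
toolz [ 0.001 -0.005 -1.   ]
```

```bash
python3 -m inch '[0,0,0.02,0,0,0,0.04,0,0,0,0.03,0]' >/dev/null
python3 -m inch '[-0.001,0.032,0,0.104,-0.001,0.032,0,0.104,-0.001,0.032,0,0.104,-0.001,0.032,0,0.104,-0.001,0.032,0,0.104,-0.001,0.032,0,0.104,0,0.032,0,0.104,0,0.03,0,0.108,0,0,0,0,0,0,0,0]' >/dev/null
python3 - <<'E'
from h import *
pose(); c=bot.camera('wrist'); save(c,'w3'); print(boards(c,.06,'box',.2))
E
```

```text
t24.00 tcp [512.3  -4.8 106.2] yaw 147.7 q [-0.01  0.14 -0.34  1.09 -0.    0.56] F [ 0.1  1.1 -0.6] w48.9 g31
toolz [ 0.004 -0.003 -1.   ]
[(0.78, 470.2, 24.7, 76.2, 28.5, 58.1)]
```

View pics/w3.png

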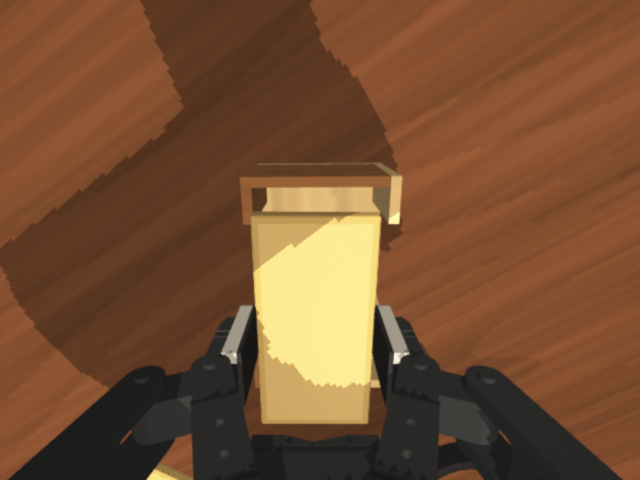

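The board is centred between the fingers at (315,315) and square with the box. The fence end is at row 180.

```bash
python3 -m inch '[0,0,-0.03,0,0,0,-0.02,0,0,0,-0.015,0,0,0,-0.008,0,0,0,0,0]' >/dev/null; python3 -c "from h import *;pose()"
python3 -m inch '[0,0,-0.005,0,0,0,-0.003,0,0,0,0,0]' >/dev/null; python3 -c "from h import *;pose()"
```

```text
t24.60 tcp [511.6  -6.1  32.3] yaw 147.6 q [-0.01  0.19 -0.45  0.93 -0.    0.56] F [-0.6 -0.3 -1. ] w49.2 g31
toolz [ 0.002 -0.003 -1.   ]
t24.90 tcp [512.5  -5.3  25.4] yaw 147.7 q [-0.01  0.2  -0.46  0.91 -0.    0.56] F [ 0.8 -0.2  0.2] w48.9 g32
toolz [ 0.004 -0.003 -1.   ]
```

```bash
python3 -m inch '[-0.0016,-0.0025,-0.001,0,0,0,0,0]' >/dev/null; python3 -c "from h import *;pose()"
python3 -m inch '[-0.0011,-0.0017,0,0,0,0,0,0]' >/dev/null; python3 -c "from h import *;pose()"
python3 -m inch '[-0.0011,-0.0017,0,0,0,0,0,0]' >/dev/null; python3 -c "from h import *;pose()"
```

```text
t25.10 tcp [510.7  -7.9  24.5] yaw 147.7 q [-0.01  0.2  -0.46  0.91 -0.    0.55] F [ 0.4  0.9 -0.5] w48.8 g31
toolz [ 0.004 -0.003 -1.   ]
t25.30 tcp [510.1  -8.9  24.6] yaw 147.7 q [-0.02  0.19 -0.47  0.91 -0.    0.55] F [ 1.8  3.9 -1.4] w49.0 g32
toolz [ 0.005 -0.001 -1.   ]
t25.50 tcp [509.9  -9.2  24.8] yaw 147.8 q [-0.02  0.19 -0.47  0.9   0.    0.54] F [ 4.1  8.7 -1.6] w49.3 g32
toolz [ 0.007  0.002 -1.   ]
```

```bash
python3 -m inch '[-0.002,0.0021,0,0,0,0,0,0]' >/dev/null; python3 -c "from h import *;pose()"
python3 -m inch '[-0.0017,0.0011,0,0,0,0,0,0]' >/dev/null; python3 -c "from h import *;pose()"
python3 -m inch '[-0.0017,0.0011,0,0,0,0,0,0]' >/dev/null; python3 -c "from h import *;pose()"
```

```text
t25.70 tcp [508.5  -8.1  25.2] yaw 147.7 q [-0.02  0.19 -0.47  0.9  -0.    0.55] F [ 4.7  3.8 -1.3] w48.8 g32
toolz [ 0.008 -0.001 -1.   ]
t25.90 tcp [507.   -7.3  25.3] yaw 147.7 q [-0.01  0.19 -0.47  0.9  -0.    0.55] F [ 5.5  3.7 -1.1] w48.9 g32
toolz [ 0.008 -0.002 -1.   ]
t26.10 tcp [505.9  -6.5  25.4] yaw 147.7 q [-0.01  0.18 -0.48  0.9  -0.    0.55] F [ 6.8  1.7 -2.3] w48.9 g32
toolz [ 0.01  -0.003 -1.   ]
```

```bash
python3 -m inch '[-0.0017,0.0011,0,0,0,0,0,0]' >/dev/null; python3 -c "from h import *;pose()"
python3 -m inch '[-0.0010,-0.0005,-0.003,0,0,0,0,0]' >/dev/null; python3 -c "from h import *;pose()"
```

```text
t26.30 tcp [505.9  -6.4  25.9] yaw 147.7 q [-0.01  0.18 -0.48  0.9  -0.    0.55] F [10.6 -2.9 -4.1] w49.0 g32
toolz [ 0.013 -0.005 -1.   ]
t26.50 tcp [505.8  -6.5  23.7] yaw 147.7 q [-0.01  0.18 -0.48  0.89 -0.    0.55] F [12.3 -0.6  0.2] w48.6 g32
toolz [ 0.015 -0.004 -1.   ]
```

```bash
python3 -m inch '[0,0,-0.002,0,0,0,0,0]' >/dev/null; python3 -c "from h import *;pose()"
python3 -m inch '[0,0,0,0,0,0,0,0]' 0.06 >/dev/null; python3 -c "from h import *;pose()"
```

```text
t26.70 tcp [505.9  -6.5  22.5] yaw 147.7 q [-0.01  0.18 -0.49  0.89 -0.    0.55] F [ 8.3 -0.5  6.2] w48.6 g33
toolz [ 0.015 -0.004 -1.   ]
t26.90 tcp [500.1  -6.4  19.4] yaw 147.7 q [-0.01  0.18 -0.49  0.89 -0.    0.55] F [ 0.3 -0.6  0.4] w60.0 g0
toolz [ 0.003 -0.003 -1.   ]
```

```bash
python3 -m inch '[0.004,0,0.03,0,0,0,0.04,0,0,0,0.05,0,0,0,0.03,0,0,0,0,0]' 0.068 >/dev/null
python3 - <<'E'
from h import *
c=look(1,.014); save(c,'w4'); cv2.imwrite('pics/w4c.png',cv2.resize(c['img'][120:360,220:420,::-1],None,fx=2.5,fy=2.5,interpolation=cv2.INTER_CUBIC))
E
```

```text
t27.40 tcp [506.2  -6.4 173.7] yaw 147.7 q [-0.01  0.09 -0.24  1.23 -0.    0.55] F [ 0.1  1.1 -0.2] w68.1 g0
toolz [ 0.011 -0.003 -1.   ]
[(0.44, 508.6, -8.9, 93.2, 50.3, -32.1), (0.83, 508.8, -8.7, 93.1, 51.0, -32.5)]
pt [(0.85, [549.1, -386.1]), (0.86, [507.4, -6.0])]
```

View pics/w4c.png

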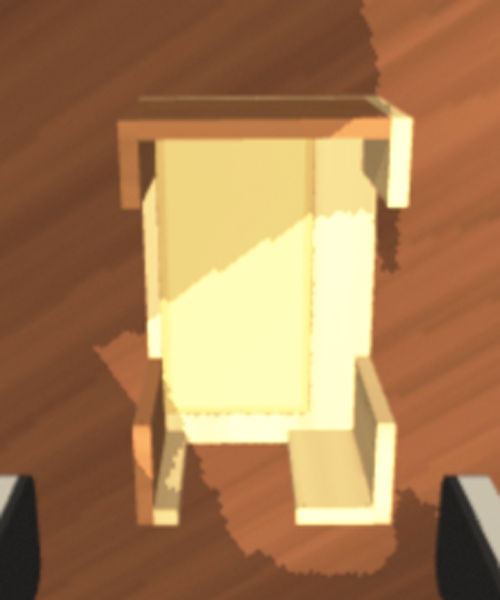

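The board sits in the fence corner with no visible gap at the end wall or the left wall. Next is board 1.

```bash
python3 -m inch '[0.016,-0.031,-0.004,-0.075,0.016,-0.031,-0.004,-0.075,0.016,-0.031,-0.004,-0.075,0.016,-0.031,-0.004,-0.075,0.016,-0.031,-0.004,-0.075,0.016,-0.031,-0.004,-0.075,0.016,-0.031,-0.004,-0.075,0.016,-0.031,-0.004,-0.072,0,0,0,0,0,0,0,0]' 0.066 >/dev/null
python3 -c "from h import *;look()"
```

```text
t28.95 tcp [ 632.2 -254.7  136.2] yaw 113.4 q [-0.38  0.44  0.13  1.26 -0.    0.78] F [-1.4  0.1  0. ] w65.9 g0
toolz [ 0.    -0.004 -1.   ]
[(0.89, 636.0, -254.7, 101.3, 50.6, -66.3), (0.87, 546.2, -390.2, 104.1, 44.9, 61.7)]
pt [(0.83, [635.2, -256.8]), (0.61, [548.8, -395.0])]
```

Target (636,-255), yaw 113.7.

```bash
python3 -m inch '[0.0035,-0.0005,-0.04,0.005,0,0,-0.04,0,0,0,-0.03,0,0,0,-0.01,0,0,0,0,0]' 0.066 30 >/dev/null; python3 -c "from h import *;pose()"
python3 -m inch '[0,0,0,0,0,0,0,0,0,0,0,0,0,0,0,0]' 0.04 30 >/dev/null; python3 -c "from h import *;pose()"
```

```text
t30.00 tcp [ 634.9 -254.3   15.8] yaw 113.8 q [-0.38  0.5  -0.04  1.02 -0.    0.78] F [-1.   0.4  0.9] w66.1 g0
toolz [-0.001 -0.003 -1.   ]
t30.40 tcp [ 637.3 -255.3   19.6] yaw 113.7 q [-0.38  0.5  -0.04  1.02 -0.    0.78] F [0.8 0.3 5.9] w48.2 g32
toolz [ 0.005 -0.006 -1.   ]
```

```bash
python3 -m inch '[0,0,0.02,0,0,0,0.04,0,0,0,0.035,0]' >/dev/null
python3 -m inch '[-0.0155,0.031,0,0.074,-0.0155,0.031,0,0.074,-0.0155,0.031,0,0.074,-0.0155,0.031,0,0.074,-0.0155,0.031,0,0.074,-0.0155,0.031,0,0.074,-0.0155,0.031,0,0.074,-0.0155,0.032,0,0.075,0,0,0,0,0,0,0,0]' >/dev/null
python3 -c "from h import *;pose()"
```

```text
t31.70 tcp [512.   -5.2 112.9] yaw 147.8 q [-0.01  0.13 -0.33  1.1  -0.    0.55] F [ 0.1 -0.4 -1.9] w48.5 g31
toolz [ 0.005 -0.003 -1.   ]
```

```bash
python3 -m inch '[0,0,-0.03,0,0,0,-0.02,0,0,0,-0.015,0,0,0,-0.01,0,0,0,0,0]' >/dev/null; python3 -c "from h import *;pose()"
python3 -m inch '[-0.0016,-0.0025,-0.002,0,-0.0011,-0.0017,0,0,-0.0011,-0.0017,0,0,0,0,0,0]' >/dev/null; python3 -c "from h import *;pose()"
python3 -m inch '[-0.002,0.0021,0,0,-0.0017,0.0011,0,0,-0.0017,0.0011,0,0,-0.0017,0.0011,0,0,-0.0010,-0.0005,0,0,0,0,0,0]' >/dev/null; python3 -c "from h import *;pose()"
python3 -m inch '[0,0,-0.002,0,0,0,0,0]' >/dev/null; python3 -c "from h import *;pose()"
```

```text
t32.20 tcp [511.5  -6.5  36.1] yaw 147.6 q [-0.01  0.19 -0.44  0.94 -0.    0.55] F [-0.1 -0.2 -1.2] w48.6 g31
toolz [ 0.002 -0.003 -1.   ]
t32.60 tcp [510.3  -9.8  36.2] yaw 147.8 q [-0.02  0.18 -0.45  0.93  0.    0.54] F [ 5.6  9.1 -6.6] w48.3 g32
toolz [ 0.008  0.003 -1.   ]
t33.20 tcp [506.3  -7.2  38. ] yaw 147.7 q [-0.01  0.17 -0.47  0.92 -0.    0.55] F [15.1 -1.4 -6.4] w48.0 g32
toolz [ 0.017 -0.004 -1.   ]
t33.40 tcp [506.4  -7.2  36.8] yaw 147.7 q [-0.01  0.17 -0.47  0.92 -0.    0.55] F [11.2 -0.8  0.4] w48.3 g33
toolz [ 0.017 -0.004 -1.   ]
```

```bash
python3 -m inch '[0,0,-0.002,0,0,0,0,0]' >/dev/null; python3 -c "from h import *;pose()"
python3 -m inch '[0,0,-0.002,0,0,0,0,0]' >/dev/null; python3 -c "from h import *;pose()"
```

```text
t33.60 tcp [506.5  -7.3  35.2] yaw 147.7 q [-0.01  0.17 -0.47  0.91 -0.    0.55] F [11.5 -1.5  3.6] w48.2 g34
toolz [ 0.017 -0.004 -1.   ]
t33.80 tcp [506.4  -7.2  33.6] yaw 147.7 q [-0.01  0.17 -0.47  0.91 -0.    0.55] F [9.9 0.7 7. ] w47.8 g34
toolz [ 0.017 -0.004 -1.   ]
```

```bash
python3 -m inch '[0,0,0,0,0,0,0,0]' 0.06 >/dev/null; python3 -c "from h import *;pose()"
python3 -m inch '[0.004,0,0.03,0,0,0,0.04,0,0,0,0.05,0,0,0,0.02,0,0,0,0,0]' 0.066 >/dev/null
python3 - <<'E'
from h import *
c=look(1,.022); cv2.imwrite('pics/w5c.png',cv2.resize(c['img'][120:360,220:420,::-1],None,fx=2.5,fy=2.5,interpolation=cv2.INTER_CUBIC))
E
```

```text
t34.00 tcp [500.3  -6.9  30.1] yaw 147.7 q [-0.01  0.17 -0.48  0.91 -0.    0.55] F [-0.4  0.5 -0.9] w59.7 g0
toolz [ 0.005 -0.003 -1.   ]
t34.50 tcp [505.5  -6.8 173. ] yaw 147.7 q [-0.01  0.09 -0.24  1.23 -0.    0.55] F [ 0.5  0.3 -0.2] w65.9 g0
toolz [ 0.01  -0.003 -1.   ]
[(0.59, 508.2, -8.6, 94.2, 49.9, -32.0)]
pt [(0.83, [505.9, -10.6]), (0.84, [546.8, -377.5]), (0.62, [450.5, 1.2])]
```

View pics/w5c.png

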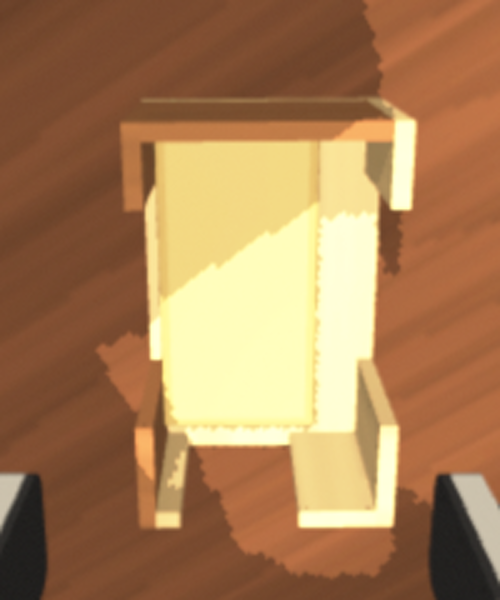

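```bash
cat >> h.py <<'E'
def boxc(c,uv,z,ctr=(515,-3),th=-32.3):
    p=ray(c,uv,z)[:2]*1000-ctr; t=np.radians(th); d=np.array([[np.cos(t),np.sin(t)],[-np.sin(t),np.cos(t)]])@p
    return (d+[55,33]).round(1)
E
python3 - <<'E'
from h import *
c=bot.camera('wrist')
f=lambda u,v:(u/2.5+220,v/2.5+120)
for n,u,v,z in(('board +x left',172,427,.022),('board +x right',313,426,.022),('floor +x L',190,444,.006),('floor right edge lower',354,432,.006),('floor right hi',378,215,.006),('slot floor left',149,230,.006),('slotfloor left low',152,358,.006),('rim -x inner L',155,139,.06),('rim -x inner R',365,139,.06),('rim -y inner low',155,430,.06),('rim +x -y out',138,527,.06),('rim +x+y out',393,526,.06),('rim -x -y out',122,122,.06),('rim -x+y out',415,122,.06),('left edge top',157,150,.022),('right edge top',318,150,.022)): print(n,boxc(c,f(u,v),z))
E
```

```text
board +x left [95.6  2.2]
board +x right [95.2 48.8]
floor +x L [109.9   7.1]
floor right edge lower [105.2  64.7]
floor right hi [27.8 69.2]
slot floor left [32.8 -4.9]
slotfloor left low [77.4 -5.3]
rim -x inner L [-3.8  2.7]
rim -x inner R [-3.8 56.4]
rim -y inner low [78.2  0.3]
rim +x -y out [109.9  -5.6]
rim +x+y out [109.6  69.8]
rim -x -y out [-8.1 -5.5]
rim -x+y out [-8.1 68.9]
left edge top [ 4.6 -0.2]
right edge top [ 4.6 47.8]
```

Measured relative to the rim, the second board's far edge is at 99.8 mm and its sides are at about 0 and 49 mm, so it's flush. Next is board 3.

```bash
python3 -m inch '[0.004,-0.035,-0.003,-0.136,0.004,-0.035,-0.003,-0.136,0.004,-0.035,-0.003,-0.136,0.004,-0.035,-0.003,-0.136,0.004,-0.035,-0.003,-0.136,0.004,-0.035,-0.003,-0.136,0.004,-0.035,-0.003,-0.136,0.004,-0.035,-0.003,-0.136,0.004,-0.035,-0.003,-0.136,0.004,-0.035,-0.003,-0.136,0.002,-0.035,-0.003,-0.136,0,0,0,0]' 0.066 >/dev/null
python3 -m inch '[0,0,0,0]' >/dev/null; python3 -c "from h import *;look()"
```

```text
t36.40 tcp [ 545.7 -392.2  135.5] yaw 62.0 q [-0.62  0.42  0.11  1.25 -0.    1.44] F [ 1.1  0.6 -0.2] w66.4 g0
toolz [-0.003 -0.003 -1.   ]
[(0.67, 419.3, -378.6, 102.6, 51.2, -3.2), (0.66, 548.6, -393.9, 100.6, 50.5, 61.8)]
pt [(0.32, [546.5, -396.7]), (0.82, [415.4, -378.8]), (0.66, [549.6, -396.0])]
```

```bash
python3 -m inch '[0.003,-0.0015,-0.04,-0.003,0,0,-0.04,0,0,0,-0.03,0,0,0,-0.008,0,0,0,0,0]' 0.066 30 >/dev/null; python3 -c "from h import *;pose()"
python3 -m inch '[0,0,0,0,0,0,0,0,0,0,0,0,0,0,0,0]' 0.04 30 >/dev/null; python3 -c "from h import *;pose()"
```

```text
t37.45 tcp [ 548.4 -392.7   17.2] yaw 61.8 q [-0.62  0.49 -0.06  1.02 -0.    1.44] F [-0.  -0.1  0.4] w65.9 g0
toolz [-0.005 -0.003 -1.   ]
t37.85 tcp [ 550.4 -394.1   20.7] yaw 61.8 q [-0.62  0.49 -0.06  1.02 -0.    1.44] F [0.3 0.1 6.6] w47.8 g32
toolz [ 0.001 -0.007 -1.   ]
```

```bash
python3 -m inch '[0,0,0.02,0,0,0,0.04,0,0,0,0.04,0]' >/dev/null
python3 -m inch '[-0.0033,0.0353,0,0.1365,-0.0033,0.0353,0,0.1365,-0.0033,0.0353,0,0.1365,-0.0033,0.0353,0,0.1365,-0.0033,0.0353,0,0.1365,-0.0033,0.0353,0,0.1365,-0.0033,0.0353,0,0.1365,-0.0033,0.0353,0,0.1365,-0.0033,0.0353,0,0.1365,-0.0033,0.0353,0,0.1365,-0.0033,0.0353,0,0.1365,0,0,0,0]' >/dev/null
python3 -m inch '[0,0,0,0]' >/dev/null; python3 -c "from h import *;pose()"
```

```text
t39.45 tcp [512.9  -4.3 118.9] yaw 147.9 q [-0.01  0.13 -0.32  1.12 -0.    0.55] F [ 0.   0.3 -1.5] w48.0 g31
toolz [ 0.005 -0.003 -1.   ]
```

```bash
python3 -m inch '[0,-0.001,-0.03,-0.003,0,0,-0.02,0,0,0,-0.015,0,0,0,-0.008,0,0,0,0,0]' >/dev/null; python3 -c "from h import *;pose()"
python3 -m inch '[-0.0016,-0.0025,-0.001,0,-0.0011,-0.0017,0,0,-0.0011,-0.0017,0,0,0,0,0,0]' >/dev/null; python3 -c "from h import *;pose()"
python3 -m inch '[-0.002,0.0021,0,0,-0.0017,0.0011,0,0,-0.0017,0.0011,0,0,-0.0017,0.0011,0,0,-0.0010,-0.0005,0,0,0,0,0,0]' >/dev/null; python3 -c "from h import *;pose()"
python3 -m inch '[0,0,-0.002,0,0,0,-0.002,0,0,0,0,0]' >/dev/null; python3 -c "from h import *;pose()"
python3 -m inch '[0,0,-0.002,0,0,0,0,0]' >/dev/null; python3 -c "from h import *;pose()"
```

```text
t39.95 tcp [512.2  -6.8  44.4] yaw 147.6 q [-0.01  0.18 -0.43  0.95 -0.    0.55] F [-0.2  0.1 -0.3] w48.0 g31
toolz [ 0.002 -0.003 -1.   ]
t40.35 tcp [510.8 -10.1  45.5] yaw 147.8 q [-0.02  0.17 -0.44  0.95  0.    0.54] F [ 4.2  8.  -3. ] w47.5 g32
toolz [ 0.008  0.002 -1.   ]
t40.95 tcp [505.5  -6.7  46.4] yaw 147.7 q [-0.01  0.16 -0.45  0.94 -0.    0.55] F [11.6  2.1 -5.1] w47.9 g32
toolz [ 0.014 -0.002 -1.   ]
t41.25 tcp [505.6  -6.8  43.3] yaw 147.7 q [-0.01  0.16 -0.46  0.94 -0.    0.55] F [7.9 2.5 2.5] w48.0 g34
toolz [ 0.014 -0.002 -1.   ]
t41.45 tcp [505.6  -6.8  42.6] yaw 147.7 q [-0.01  0.16 -0.46  0.93 -0.    0.55] F [ 3.9  1.4 13. ] w47.6 g36
toolz [ 0.015 -0.002 -1.   ]
```

```bash
python3 -m inch '[0,0,0,0,0,0,0,0]' 0.06 >/dev/null; python3 -c "from h import *;pose()"
python3 -m inch '[0.004,0,0.03,0,0,0,0.04,0,0,0,0.05,0,0,0,0.02,0,0,0,0,0]' 0.066 >/dev/null
python3 - <<'E'
from h import *
c=look(1,.030); cv2.imwrite('pics/w6c.png',cv2.resize(c['img'][120:360,220:420,::-1],None,fx=2.5,fy=2.5,interpolation=cv2.INTER_CUBIC))
E
```

```text
t41.65 tcp [501.2  -7.1  39.1] yaw 147.7 q [-0.01  0.17 -0.47  0.93 -0.    0.55] F [-0.5 -0.9 -0.4] w60.0 g0
toolz [ 0.005 -0.003 -1.   ]
t42.15 tcp [506.4  -7.1 181.9] yaw 147.7 q [-0.01  0.09 -0.22  1.25 -0.    0.55] F [ 0.9 -0.2 -0.9] w66.2 g0
toolz [ 0.01  -0.003 -1.   ]
[(0.74, 507.6, -8.2, 94.8, 50.4, -32.4)]
pt [(0.79, [508.5, -9.3]), (0.52, [451.2, -0.3])]
```

View pics/w6c.png

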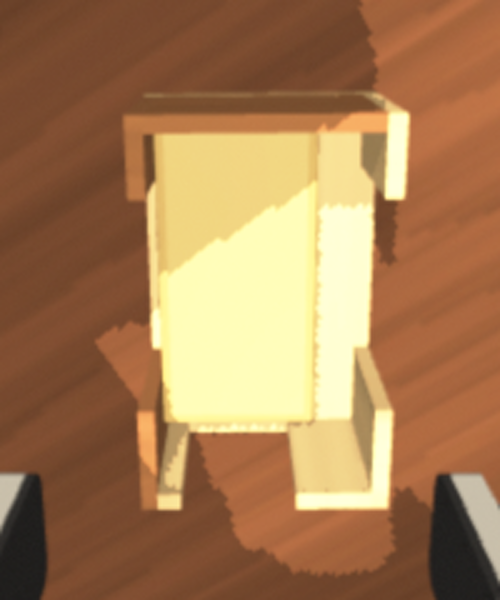

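The third board is stacked square. Next is board 2, which lies near the jar.

```bash
python3 -m inch '[-0.009,-0.037,-0.004,0.052,-0.009,-0.037,-0.004,0.052,-0.009,-0.037,-0.004,0.052,-0.009,-0.037,-0.004,0.052,-0.009,-0.037,-0.004,0.052,-0.009,-0.037,-0.004,0.052,-0.009,-0.037,-0.004,0.052,-0.009,-0.037,-0.004,0.052,-0.009,-0.037,-0.004,0.052,-0.006,-0.038,-0.004,0.052,0,0,0,0,0,0,0,0]' 0.062 >/dev/null
python3 - <<'E'
from h import *
c=look();print([(round(m['score'],2),(ray(c,np.array(m['point'])*[640,480],0)[:2]*1000).round(1).tolist()) for m in bot.mark_of('jar',c)],boards(c,.04,'jar'))
E
```

```text
t43.90 tcp [ 417.4 -378.3  137.7] yaw 177.4 q [-0.74  0.22 -0.17  1.18  0.   -0.69] F [-0.   0.3  0.1] w62.0 g0
toolz [ 0.004  0.001 -1.   ]
[(0.68, 418.2, -379.5, 100.9, 49.9, -2.7), (0.81, 364.5, -243.5, 99.9, 52.7, -18.0)]
pt [(0.95, [419.9, -379.0])]
[(0.66, [442.4, -313.8])] [(0.81, 433.8, -317.5, 42.9, 27.1, 27.7), (0.31, 551.6, -325.3, 42.9, 18.4, 1.8)]
```

```bash
python3 -m inch '[-0.0075,-0.001,-0.04,0,0,0,-0.04,0,0,0,-0.03,0,0,0,-0.010,0,0,0,0,0]' 0.062 30 >/dev/null; python3 -c "from h import *;pose()"
python3 -m inch '[0,0,0,0,0,0,0,0,0,0,0,0,0,0,0,0]' 0.04 30 >/dev/null; python3 -c "from h import *;pose()"
```

```text
t45.05 tcp [ 409.6 -378.2   17.1] yaw 177.5 q [-0.75  0.29 -0.36  0.92  0.   -0.7 ] F [0.2 1.3 0.4] w61.8 g0
toolz [ 0.003  0.002 -1.   ]
t45.45 tcp [ 411.3 -379.8   19.9] yaw 177.5 q [-0.75  0.28 -0.36  0.92  0.   -0.7 ] F [ 0.4 -0.9  6.1] w48.2 g32
toolz [ 0.007 -0.002 -1.   ]
```

```bash
python3 -m inch '[0,0,0.02,0,0,0,0.04,0,0,0,0.04,0,0,0,0.01,0]' >/dev/null
python3 -m inch '[0.0095,0.0378,0,-0.052,0.0095,0.0378,0,-0.052,0.0095,0.0378,0,-0.052,0.0095,0.0378,0,-0.052,0.0095,0.0378,0,-0.052,0.0095,0.0378,0,-0.052,0.0095,0.0378,0,-0.052,0.0095,0.0378,0,-0.052,0.0095,0.0378,0,-0.052,0.0095,0.0378,0,-0.052,0,0,0,0,0,0,0,0]' >/dev/null; python3 -c "from h import *;pose()"
```

```text
t47.05 tcp [ 5.051e+02 -2.000e-01  1.278e+02] yaw 147.8 q [ 0.    0.11 -0.32  1.14 -0.    0.56] F [ 0.2 -0.3 -1.2] w48.4 g31
toolz [ 0.003 -0.003 -1.   ]
```

```bash
python3 -m inch '[0.0005,-0.001,-0.03,0,0,0,-0.02,0,0,0,-0.015,0,0,0,-0.009,0,0,0,0,0]' >/dev/null; python3 -c "from h import *;pose()"
python3 -m inch '[-0.0016,-0.0025,-0.001,0,-0.0011,-0.0017,0,0,-0.0011,-0.0017,0,0,0,0,0,0]' >/dev/null; python3 -c "from h import *;pose()"
python3 -m inch '[-0.002,0.0021,0,0,-0.0017,0.0011,0,0,-0.0017,0.0011,0,0,-0.0017,0.0011,0,0,-0.0010,-0.0005,0,0,0,0,0,0]' >/dev/null; python3 -c "from h import *;pose()"
python3 -m inch '[0,0,-0.002,0,0,0,-0.002,0,0,0,0,0]' >/dev/null; python3 -c "from h import *;pose()"
python3 -m inch '[0,0,-0.002,0,0,0,0,0]' >/dev/null; python3 -c "from h import *;pose()"
```

```text
t47.55 tcp [504.7  -2.9  53.1] yaw 147.6 q [-0.    0.16 -0.43  0.97 -0.    0.56] F [ 0.4 -1.   0.3] w48.2 g31
toolz [ 0.002 -0.003 -1.   ]
t47.95 tcp [504.   -5.8  54.5] yaw 147.8 q [-0.01  0.16 -0.44  0.97  0.    0.55] F [ 4.8  9.4 -4.1] w48.0 g32
toolz [ 0.008  0.003 -1.   ]
t48.55 tcp [499.5  -3.   55.7] yaw 147.7 q [-0.    0.14 -0.45  0.96 -0.    0.56] F [14.2  0.3 -7.3] w48.1 g33
toolz [ 0.015 -0.003 -1.   ]
t48.85 tcp [499.6  -3.   52.8] yaw 147.7 q [-0.    0.14 -0.46  0.95 -0.    0.56] F [9.1 1.  2.5] w48.0 g34
toolz [ 0.016 -0.003 -1.   ]
t49.05 tcp [499.6  -3.   50.9] yaw 147.7 q [-0.    0.14 -0.46  0.95 -0.    0.56] F [9.6 1.4 3.6] w48.1 g34
toolz [ 0.016 -0.003 -1.   ]
```

One more 2 mm down, then release; then over to board 5.

```bash
python3 -m inch '[0,0,-0.002,0,0,0,0,0]' >/dev/null; python3 -c "from h import *;pose()"
python3 -m inch '[0,0,0,0,0,0,0,0]' 0.06 >/dev/null
python3 -m inch '[0.004,0,0.03,0,0,0,0.04,0,0,0,0.04,0,0,0,0.02,0,0,0,0,0]' 0.066 >/dev/null
python3 - <<'E'
from h import *
c=look(1,.038); cv2.imwrite('pics/w7c.png',cv2.resize(c['img'][120:360,220:420,::-1],None,fx=2.5,fy=2.5,interpolation=cv2.INTER_CUBIC))
E
```

```text
t49.25 tcp [499.7  -3.   49.9] yaw 147.7 q [-0.    0.15 -0.46  0.95 -0.    0.56] F [ 5.8  1.5 11.5] w48.0 g35
toolz [ 0.017 -0.003 -1.   ]
t49.95 tcp [499.2  -3.1 178.5] yaw 147.7 q [-0.    0.08 -0.24  1.24 -0.    0.56] F [ 0.6 -0.4  0.2] w66.1 g0
toolz [ 0.009 -0.003 -1.   ]
[(0.74, 507.5, -8.1, 95.9, 49.8, -32.0)]
pt [(0.93, [506.0, -9.4]), (0.63, [505.8, -5.4])]
```

View pics/w7c.png

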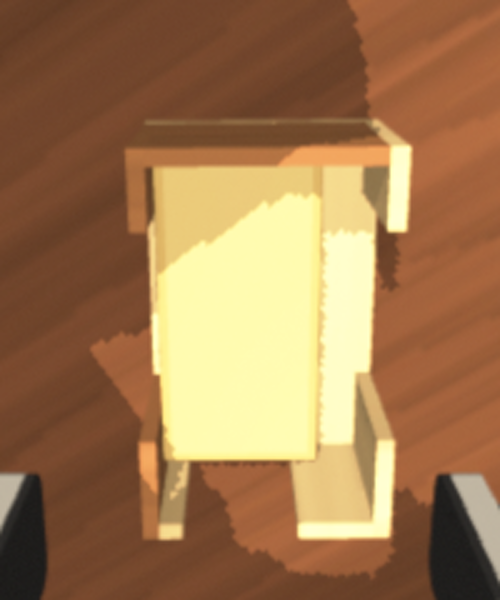

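The fourth board is stacked square. Next is board 5.

```bash
python3 -m inch '[-0.0167,-0.03,-0.005,0.032,-0.0167,-0.03,-0.005,0.032,-0.0167,-0.03,-0.005,0.032,-0.0167,-0.03,-0.005,0.032,-0.0167,-0.03,-0.005,0.032,-0.0167,-0.03,-0.005,0.032,-0.0167,-0.03,-0.005,0.032,-0.0167,-0.03,-0.005,0.033,0,0,0,0,0,0,0,0]' 0.066 >/dev/null
python3 -c "from h import *;look()"
```

```text
t51.50 tcp [ 364.  -243.3  135.2] yaw 162.3 q [-0.59 -0.02 -0.44  1.14  0.   -0.28] F [-0.2 -0.1 -0.2] w66.5 g0
toolz [ 0.004 -0.001 -1.   ]
[(0.92, 364.5, -242.2, 101.5, 50.9, -18.2)]
pt [(0.61, [439.3, -310.7]), (0.57, [365.8, -242.7])]
```

```bash
python3 -m inch '[0.001,0.001,-0.04,-0.007,0,0,-0.04,0,0,0,-0.03,0,0,0,-0.008,0,0,0,0,0]' 0.066 30 >/dev/null; python3 -c "from h import *;pose()"
python3 -m inch '[0,0,0,0,0,0,0,0,0,0,0,0,0,0,0,0]' 0.04 30 >/dev/null; python3 -c "from h import *;pose()"
```

```text
t52.55 tcp [ 364.7 -241.4   16.6] yaw 162.0 q [-0.59  0.08 -0.63  0.87  0.   -0.27] F [-0.2 -0.1  0.9] w65.8 g0
toolz [ 0.003 -0.    -1.   ]
t52.95 tcp [ 366.6 -242.7   19.1] yaw 162.0 q [-0.59  0.07 -0.62  0.87  0.   -0.27] F [-2.   0.5  7.1] w48.5 g32
toolz [ 0.007 -0.004 -1.   ]
```

```bash
python3 -m inch '[0,0,0.02,0,0,0,0.04,0,0,0,0.04,0,0,0,0.02,0]' >/dev/null
python3 -m inch '[0.0184,0.0297,0,-0.031,0.0184,0.0297,0,-0.031,0.0184,0.0297,0,-0.031,0.0184,0.0297,0,-0.031,0.0184,0.0297,0,-0.031,0.0184,0.0297,0,-0.031,0.0184,0.0297,0,-0.031,0.0184,0.0297,0,-0.032,0,0,0,0,0,0,0,0]' >/dev/null; python3 -c "from h import *;pose()"
```

```text
t54.35 tcp [512.8  -3.8 137.6] yaw 147.9 q [-0.01  0.12 -0.29  1.16 -0.    0.55] F [-0.9 -0.   0.5] w48.6 g31
toolz [ 0.004 -0.003 -1.   ]
```

```bash
python3 -m inch '[0,-0.001,-0.03,-0.003,0,0,-0.02,0,0,0,-0.016,0,0,0,-0.010,0,0,0,0,0]' >/dev/null; python3 -c "from h import *;pose()"
python3 -m inch '[-0.0016,-0.0025,-0.001,0,-0.0011,-0.0017,0,0,-0.0011,-0.0017,0,0,0,0,0,0]' >/dev/null; python3 -c "from h import *;pose()"
python3 -m inch '[-0.002,0.0021,0,0,-0.0017,0.0011,0,0,-0.0017,0.0011,0,0,-0.0017,0.0011,0,0,-0.0010,-0.0005,0,0,0,0,0,0]' >/dev/null; python3 -c "from h import *;pose()"
python3 -m inch '[0,0,-0.002,0,0,0,-0.002,0,0,0,0,0]' >/dev/null; python3 -c "from h import *;pose()"
python3 -m inch '[0,0,-0.002,0,0,0,0,0]' >/dev/null; python3 -c "from h import *;pose()"
```

```text
t54.85 tcp [511.3  -6.2  60.3] yaw 147.5 q [-0.01  0.17 -0.41  0.99 -0.    0.56] F [ 1.  -0.5 -0.8] w48.0 g31
toolz [ 0.002 -0.003 -1.   ]
t55.25 tcp [510.3  -9.7  61.5] yaw 147.7 q [-0.02  0.16 -0.42  0.99  0.    0.54] F [ 3.8  7.3 -1.9] w48.2 g32
toolz [ 0.008  0.002 -1.   ]
t55.85 tcp [507.   -7.5  62.9] yaw 147.6 q [-0.01  0.15 -0.43  0.98 -0.01  0.55] F [17.8 -3.5 -7.2] w48.3 g33
toolz [ 0.017 -0.006 -1.   ]
t56.15 tcp [507.1  -7.6  60.1] yaw 147.6 q [-0.01  0.15 -0.43  0.97 -0.01  0.55] F [13.8 -4.   3.4] w48.2 g34
toolz [ 0.018 -0.006 -1.   ]
t56.35 tcp [507.2  -7.5  58.4] yaw 147.6 q [-0.01  0.15 -0.44  0.97 -0.01  0.55] F [12.6 -3.3  4.5] w48.6 g34
toolz [ 0.018 -0.006 -1.   ]
```

```bash
python3 -m inch '[-0.0005,-0.001,-0.002,0,0,0,0,0]' >/dev/null; python3 -c "from h import *;pose()"
python3 -m inch '[0,0,0,0,0,0,0,0]' 0.06 >/dev/null
python3 -m inch '[0.004,0,0.03,0,0,0,0.04,0,0,0,0.04,0,0,0,0.02,0,0,0,0,0]' 0.066 >/dev/null
python3 - <<'E'
from h import *
c=look(1,.046); cv2.imwrite('pics/w8c.png',cv2.resize(c['img'][120:360,220:420,::-1],None,fx=2.5,fy=2.5,interpolation=cv2.INTER_CUBIC))
E
```

```text
t56.55 tcp [507.   -7.6  57.2] yaw 147.6 q [-0.01  0.15 -0.44  0.96 -0.    0.55] F [11.   0.9  9.6] w48.6 g34
toolz [ 0.019 -0.003 -1.   ]
t57.25 tcp [505.1  -7.5 185.3] yaw 147.6 q [-0.01  0.09 -0.22  1.25 -0.    0.55] F [ 1.2  0.6 -0.4] w66.1 g0
toolz [ 0.008 -0.003 -1.   ]
[(0.9, 506.6, -7.9, 98.6, 51.7, -32.3)]
pt [(0.74, [504.9, -6.1])]
```

View pics/w8c.png

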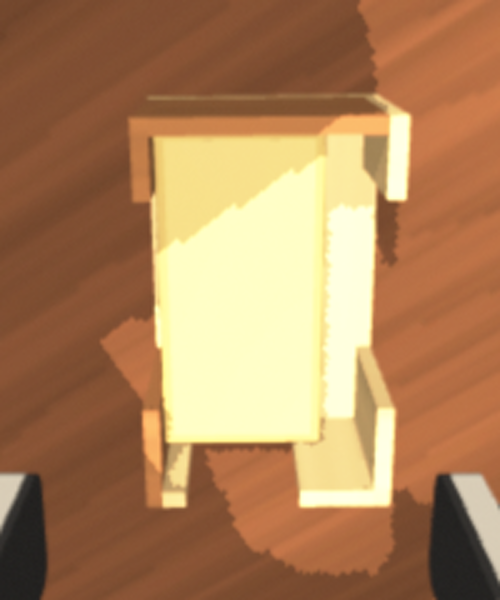

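Run:
```python
from h import *
c=bot.camera('wrist')
f=lambda u,v:(u/2.5+220,v/2.5+120)
for n,u,v,z in(('board +x left',165,442,.046),('board +x right',319,441,.046),('rim -x inner L',152,134,.06),('rim -x inner R',365,134,.06),('rim -y inner low',160,440,.06),('rim +x -y out',147,506,.06),('rim +x+y out',393,506,.06),('rim -x -y out',131,117,.06),('rim -x+y out',410,117,.06),('left edge top',155,150,.046),('right edge top',326,150,.046)): print(n,boxc(c,f(u,v),z))
c=bot.camera('side');save(c,'s2');print(boards(c,.004,'cover_grip'))
cv2.imwrite('pics/s2c.png',cv2.resize(c['img'][230:320,250:370,::-1],None,fx=6,fy=6,interpolation=cv2.INTER_CUBIC))
```

```text
board +x left [96.   0.1]
board +x right [95.7 49.3]
rim -x inner L [-3.   0.5]
rim -x inner R [-2.8 57.8]
rim -y inner low [88.3 -0.1]
rim +x -y out [110.9  -4.8]
rim +x+y out [111.1  71.4]
rim -x -y out [-7.5 -5. ]
rim -x+y out [-7.3 69.7]
left edge top [ 3.4 -0.1]
right edge top [ 3.5 48.8]
[(0.6, 511.1, 319.1, 122.4, 106.5, -0.6)]
```

View pics/s2c.png

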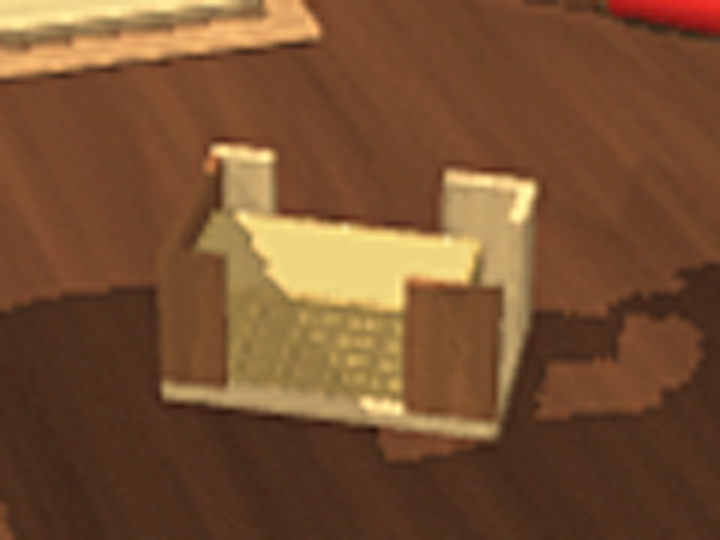

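The side view shows the stack level, with all five edges flush behind the long fence. Now I'll fetch the cover.

```bash
python3 -m inch '[0.0004,0.031,-0.006,0.05,0.0004,0.031,-0.006,0.05,0.0004,0.031,-0.006,0.05,0.0004,0.031,-0.006,0.05,0.0004,0.031,-0.006,0.05,0.0004,0.031,-0.006,0.05,0.0004,0.031,-0.006,0.05,0.0004,0.031,-0.006,0.05,0.0004,0.031,-0.006,0.05,0.0004,0.031,-0.006,0.05,0,0,0,0,0,0,0,0]' 0.05 >/dev/null
python3 - <<'E'
from h import *
pose()
c=bot.camera('wrist')
print(boards(c,.014,'cover_grip',.2),[(round(m['score'],2),(ray(c,np.array(m['point'])*[640,480],.027)[:2]*1000).round(1)) for m in bot.mark_of('cover_grip',c)])
E
```

```text
t59.15 tcp [507.9 303.  121.9] yaw 176.3 q [ 0.54  0.28 -0.13  1.16 -0.    0.6 ] F [-0.2 -0.4 -0.5] w49.9 g0
toolz [ 0.004 -0.001 -1.   ]
[(0.59, 506.8, 301.8, 119.3, 75.9, -3.6)] [(0.63, array([508.4, 300.5]))]
```

```bash
python3 -m inch '[0.0005,-0.0015,-0.04,0,0,0,-0.025,0,0,0,-0.015,0,0,0,-0.004,0,0,0,0,0]' 0.045 >/dev/null; python3 -c "from h import *;pose()"
python3 -m inch '[0,0,0,0,0,0,0,0,0,0,0,0,0,0,0,0,0,0,0,0]' 0 40 >/dev/null; python3 -c "from h import *;pose()"
python3 -m inch '[0,0,0.02,0,0,0,0.04,0,0,0,0.04,0,0,0,0.02,0]' >/dev/null
python3 -m inch '[0.0008,-0.0305,0,-0.05,0.0008,-0.0305,0,-0.05,0.0008,-0.0305,0,-0.05,0.0008,-0.0305,0,-0.05,0.0008,-0.0305,0,-0.05,0.0008,-0.0305,0,-0.05,0.0008,-0.0305,0,-0.05,0.0008,-0.0305,0,-0.05,0.0008,-0.0305,0,-0.05,0.0008,-0.0305,0,-0.05,0,0,0,0,0,0,0,0]' >/dev/null
python3 -c "from h import *;pose()"
```

```text
t59.80 tcp [508.7 300.3  38.3] yaw 176.2 q [ 0.53  0.32 -0.26  0.98 -0.    0.6 ] F [0.  0.6 0.1] w45.0 g0
toolz [ 0.004 -0.001 -1.   ]
t60.30 tcp [509.5 301.6  39.8] yaw 176.2 q [ 0.54  0.32 -0.26  0.98 -0.    0.6 ] F [-0.5 -0.4  5.3] w13.1 g40
toolz [ 0.007  0.001 -1.   ]
t61.90 tcp [516.5  -4.2 158.2] yaw 147.5 q [-0.01  0.12 -0.24  1.2  -0.    0.56] F [ 0.5  0.3 -1. ] w12.9 g40
toolz [ 0.004 -0.002 -1.   ]
```

```bash
python3 -m inch '[-0.001,0.0007,-0.03,0.003,0,0,-0.02,0,0,0,-0.006,0,0,0,0,0]' >/dev/null; python3 -c "from h import *;pose()"
python3 -m inch '[0,0,-0.003,0,0,0,-0.003,0,0,0,0,0]' >/dev/null; python3 -c "from h import *;pose()"
python3 -m inch '[0,0,-0.003,0,0,0,-0.003,0,0,0,0,0]' >/dev/null; python3 -c "from h import *;pose()"
```

```text
t62.30 tcp [515.   -2.3 101.6] yaw 147.8 q [-0.    0.15 -0.34  1.08 -0.    0.56] F [-0.1  0.5 -1. ] w12.9 g39
toolz [ 0.002 -0.003 -1.   ]
t62.60 tcp [516.   -3.   96.7] yaw 147.8 q [-0.    0.15 -0.35  1.07 -0.    0.56] F [-0.3  1.2 -0.8] w13.1 g39
toolz [ 0.005 -0.003 -1.   ]
t62.90 tcp [515.9  -3.2  90.8] yaw 147.7 q [-0.    0.15 -0.36  1.05 -0.    0.56] F [-0.8  0.4  1.6] w13.1 g40
toolz [ 0.005 -0.003 -1.   ]
```

```bash
python3 -m inch '[0,0,-0.002,0,0,0,0,0]' >/dev/null; python3 -c "from h import *;pose()"
python3 -m inch '[0,0,0,0,0,0,0,0]' 0.05 >/dev/null
python3 -m inch '[0,0,0.03,0,0,0,0.04,0,0,0,0.05,0,0,0,0.02,0]' >/dev/null
python3 -m inch '[0,0.04,0,0,0,0.04,0,0,0,0.04,0,0,0,0.04,0,0,0,0.04,0,0,0,0,0,0]' >/dev/null
python3 - <<'E'
from h import *
pose()
c=bot.camera('side');a=cv2.resize(c['img'][220:320,260:360,::-1],None,fx=4,fy=4,interpolation=cv2.INTER_CUBIC)
c=bot.camera('top');b=cv2.resize(c['img'][200:300,280:380,::-1],None,fx=4,fy=4,interpolation=cv2.INTER_CUBIC)
cv2.imwrite('pics/end.png',np.hstack([a,b])); print(boards(c,.065,'cover_grip',.2))
for l in('jar','spool','tape','tin','pliers','driver'): print(l,[(round(m['score'],2),(ray(c,np.array(m['point'])*[640,480],0)[:2]*1000).round(1).tolist()) for m in bot.mark_of(l,c)[:2]])
E
```

```text
t63.10 tcp [516.   -3.2  90.7] yaw 147.7 q [-0.    0.15 -0.36  1.05 -0.    0.56] F [-7.3  0.3 17.7] w13.0 g42
toolz [ 0.006 -0.003 -1.   ]
t64.30 tcp [515.5 200.8 227.4] yaw 148.0 q [ 0.37  0.18 -0.02  1.37 -0.    0.93] F [1.3 0.2 0.2] w50.2 g0
toolz [ 0.003 -0.002 -1.   ]
[(0.83, 515.5, -1.8, 118.5, 74.8, -32.7)]
jar [(0.55, [446.2, -314.6])]
spool [(0.5, [579.4, -313.2]), (0.39, [722.2, 221.9])]
tape [(0.75, [759.2, -11.1])]
tin [(0.51, [646.7, 440.0])]
pliers [(0.72, [772.5, -166.1])]
driver [(0.62, [715.9, 226.6])]
```

View pics/end.png

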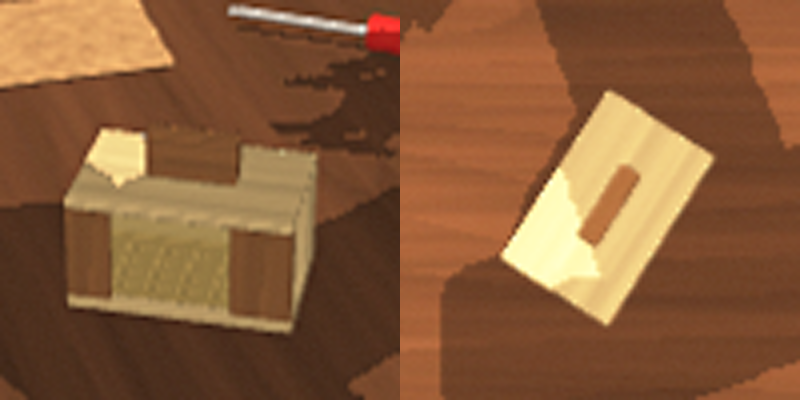

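The cover is seated level on the rim, at (615,210) in the right half of the picture. The stack is flush in the slot and the bystanders haven't moved, so I'll hand in.

```bash
python3 -c "from station import bot; print(bot.sign_off())"
```

```text
the job is handed in; nothing more can be done
None
```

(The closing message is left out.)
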